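Check autoclaved centrifuge adapters with a plug gauge

ROBOT

A 6-joint arm with a two-finger parallel gripper is mounted at the origin on the work surface. World frame = base frame: x ahead of the robot, y to its left, z up, the work surface at z = 0. Lengths are in mm, angles in rad, forces in N, time in s.
With the tool pointing down it reaches from about 300 to 775 mm from the base axis. Payload 14.6 kg.
Tool frame: the origin (TCP) lies on the front face of the gripper's body, between the roots of the fingers; the fingertips stand 97 mm ahead of it and the grasp point (between the pads) lies 78 mm ahead of it; z points along the fingers, y is the line along which they close (so a half turn about z gives the same grasp; the last joint's range is limited). The gripper opens to 94 mm and grips with 3 to 60 N. Pads are 16 mm wide; open, the fingers measure 119 mm over their backs; the gripper's body (75 mm by 177 mm) begins 78 mm behind the grasp point.
Start: joints at [1.117, 0.3, 1.521, -0, 1.321, -0.067], TCP at [207.472, 509.358, 302.646] pointing down, gripper open.
Joint ranges: [-3.03, 3.03], [-0.79, 2.21], [0.23, 2.52], [-1.04, 4.18], [0, 3.07], [-2.55, 2.55]. Speed limits (rad/s): [2.22, 2.22, 2.57, 3.14, 3.14, 3.14].

INTERFACE

Orientations are given as [roll, pitch, yaw] about the fixed x, y, z axes, in that order (R = Rz(yaw) Ry(pitch) Rx(roll)).
In Python, from cell import * gives the robot as it stands.
- The arm moves only by the tool carry_out, never from a script. Its arguments are lists of equal length, an entry for each row: "slide": the shift along the world's x, y, z scaled (see below), a list of three; "dr": the turn, a rotation vector about the world's x, y, z scaled (see below), a list of three; "gripper": the opening in per cent of the stroke, from 0 (shut) to 100 (fully open). A call has 1 to 10 rows; each row is the pose to reach, as a shift and turn from the pose commanded when the call began, turning the shorter way round; what a row does not reach only later rows make up. The controller multiplies each number of a shift by 0.25 m and each number of a turn by 360 degrees. A row lasts 1/12 s, in which the tool goes at most 41.7 mm and 7.16 degrees, less where a joint would pass 70% of its speed; a pose out of reach is approached as far as the arm can. A call with a number of a shift or a turn outside -1 to 1 is refused whole. A call with a gripper value outside its range is refused whole. The fingers move at their own pace and stop on an object; "newtons" is the grip in N (left out, the last holds). Time passes only in rows, so rows that repeat a pose let the fingers close. It gives the time, the measured TCP pose, the force, the opening and the grip force at its end, in the units of the state.
- read_state(): the state, without advancing time (a new reading comes with each control period).
- camera(name): name is "side" or "top"; returns the picture (400x640x3 uint8, red, green, blue); there is no depth.
- camera_model(name): a dict with "vfov" (degrees; the focal length in pixels is half the picture's height over the tangent of half this angle, whatever the lens; pixels are square), "cx", "cy" (the principal point, pixels), "R" (3x3) and "t" (3): a world point X has camera coordinates R X + t. Camera axes: x right, y down, z forward; pixel columns grow to the right and rows downward; lengths in mm; the calibration is good to about 2 mm. A picture is of the moment at which its call begins. camera_model takes no time and is no camera call.
- sign_off(): hands the job in; it is judged then, once.
The state is a dict: "clock": time; "joints": joint angles; "qd": joint speeds; "effort": joint torques, N m; "eef_pos": TCP position; "eef_rot": TCP orientation; "wrist_force": force on the tool from outside, world axes, zero at the start; "moment": the same for the moment, N m; "finger_gap": finger opening in mm; "finger_force": force on a finger pad.
Only numpy, scipy, OpenCV 4.12 (cv2) and the standard library are available. Lean on these libraries where they do the work, as an engineer would, in place of code of your own. Each camera call takes 0.05 s, during which the arm holds its last target. There are 200 camera calls.

TASK

The lamp hangs over the board of freshly autoclaved centrifuge adapters: swing it clear, take the plug gauge from its stand and try it in every adapter, working along the row from the stand outwards, each time straight down as far as it will go; it must go in down to its collar, and in a shrunken bore it stops partway. Put the gauge back fully home in its stand, stand the adapters that took the gauge upright in the shallow steel tray and put the ones that stopped it in the black bin, all of them down on the floor there, not stacked. Finish by swinging the lamp back over the board, and leave everything else on the bench where it is.

Things in the scene. Friction and masses are not known exactly. Their poses are not given: they have to be found in the camera images.
- board: White plastic checking board fixed to the bench, 150 mm (its x) by 380 mm (its y), 6 mm thick. At its +y end the gauge's stand; from there along its y a row of two or three adapters, the first 95 mm from the stand's middle, the next 90 mm apart, each up to 8 mm out of place. Origin: centre of the underside, at bench height; x points away from the robot.
- stand_mouth (a point): Middle of the mouth of the gauge's stand, a black block 66 mm square fixed on the board, its top 70 mm above the bench, with one upright round hole 35 mm wide and 60 mm deep. The point lies on the hole's axis at the top face.
- gauge: Metal plug gauge, 250 g, 115 mm long: pin 29 mm across, 55 mm long, tip chamfered 2 mm; collar 46 mm across (55 to 61 mm from the tip); hexagonal handle 24 mm across flats (61 to 111 mm) with a 23 mm round end. Origin: centre of the tip face; z towards the handle; x square to a pair of flats (others every 60 degrees). Hangs in its stand by the collar, tip down, 15 mm above the bench.
- tray: Shallow stainless steel tray fixed to the bench, for the adapters that pass: 150 mm (its x) by 240 mm (its y), walls 30 mm high and 4 mm thick, floor 4 mm thick. Origin: centre of the underside. It and the bin may change places.
- bin: Black plastic bin with a rim, fixed to the bench, for the adapters that fail: 150 mm (its x) by 240 mm (its y), walls 55 mm high and 4 mm thick (the rim stands out 5 mm), floor 4 mm thick. Origin: centre of the underside.
- lamp (a joint): Hinge of the lamp arm about its upright post, rad. 0: arm along -x of the lamp's foot (within 0.06 rad of the bench's -x, towards the robot's side, clear of the board). Grows as the arm swings over the board (clockwise from above); range -0.25 to 1.1. Stays where left; about 0.5 N at the handle moves it.
- lamp_handle (a point): Middle of the lamp's handle, 297 mm above the bench: an upright round black handle, 18 mm across and 55 mm tall (266 to 321 mm), on top of the white round lamp head, which is 100 mm across, 238 to 266 mm above the bench and 320 mm from the hinge. The arm is a bar 22 mm wide and 16 mm deep at 252 mm.
- lamp_pivot (a point): Point on the upright hinge axis of the lamp arm, 252 mm above the bench, on top of the lamp's fixed post (foot 144 mm in diameter).
- adapter1: The first adapter from the stand (None if absent): grey plastic cylinder 56 mm across, 70 mm tall, 100 to 200 g, standing loose on the board, underside 6 mm above the bench, a 32 mm bore in its top. Sound: bore 62 mm deep. Shrunken: 14 mm below the top it steps in to 23 mm. Alike from the side. Origin: centre of the underside, z up along the bore.
- adapter2: The first adapter from the stand (None if absent): grey plastic cylinder 56 mm across, 70 mm tall, 100 to 200 g, standing loose on the board, underside 6 mm above the bench, a 32 mm bore in its top. Sound: bore 62 mm deep. Shrunken: 14 mm below the top it steps in to 23 mm. Alike from the side. Origin: centre of the underside, z up along the bore.
- adapter3: The second adapter from the stand (None if absent): grey plastic cylinder 56 mm across, 70 mm tall, 100 to 200 g, standing loose on the board, underside 6 mm above the bench, a 32 mm bore in its top. Sound: bore 62 mm deep. Shrunken: 14 mm below the top it steps in to 23 mm. Alike from the side. Origin: centre of the underside, z up along the bore.
- adapter4: The second adapter from the stand (None if absent): grey plastic cylinder 56 mm across, 70 mm tall, 100 to 200 g, standing loose on the board, underside 6 mm above the bench, a 32 mm bore in its top. Sound: bore 62 mm deep. Shrunken: 14 mm below the top it steps in to 23 mm. Alike from the side. Origin: centre of the underside, z up along the bore.
- adapter5: The third adapter from the stand (None if absent): grey plastic cylinder 56 mm across, 70 mm tall, 100 to 200 g, standing loose on the board, underside 6 mm above the bench, a 32 mm bore in its top. Sound: bore 62 mm deep. Shrunken: 14 mm below the top it steps in to 23 mm. Alike from the side. Origin: centre of the underside, z up along the bore.
- adapter6: The third adapter from the stand (None if absent): grey plastic cylinder 56 mm across, 70 mm tall, 100 to 200 g, standing loose on the board, underside 6 mm above the bench, a 32 mm bore in its top. Sound: bore 62 mm deep. Shrunken: 14 mm below the top it steps in to 23 mm. Alike from the side. Origin: centre of the underside, z up along the bore.
- reagent: Amber bottle, 56 mm in diameter, 120 mm tall; to be left alone. Origin: centre of the underside.
- marker: Marker pen lying on the bench, 135 mm long, 17 mm thick; to be left alone. Origin: at bench height, 45 mm from its white end.
- label_roll: Roll of paper labels lying flat, 72 mm in diameter, 30 mm high; to be left alone. Origin: centre of the underside.
- timer: White bench timer (None if absent), 60 by 75 by 22 mm; to be left alone. Origin: centre of the underside.
- yellow_rack: Yellow tube rack with white-capped tubes, 74 by 184 mm, 93 mm tall; to be left alone. Origin: centre of the underside.
Mind the look-alikes: they are no part of the job. Leave any purple look-alike of the adapter4 alone.

How it is judged (in metres and radians):
On the way, in this order (a step that is already met when the one before it is completed fails the run):
1. the lamp arm is swung clear: its head no longer hangs over the white board (y of lamp_handle in the frame of board below -0.235 m), for 0.2 s.
2. the gauge has been put straight into the bore of the adapter nearest the gauge's stand, as far as it goes (down to the collar, or onto the step) (((horizontal distance between gauge and adapter1 below 0.006 m and z of gauge in the frame of adapter1 below 0.02 m and angle between adapter1's own z axis and vertical below 0.2 rad) or (horizontal distance between gauge and adapter2 below 0.006 m and z of gauge in the frame of adapter2 below 0.06 m and angle between adapter2's own z axis and vertical below 0.2 rad))), for 0.2 s.
3. the gauge has been put straight into the bore of the adapter second from the stand, as far as it goes (down to the collar, or onto the step) (((horizontal distance between gauge and adapter3 below 0.006 m and z of gauge in the frame of adapter3 below 0.06 m and angle between adapter3's own z axis and vertical below 0.2 rad) or (horizontal distance between gauge and adapter4 below 0.006 m and z of gauge in the frame of adapter4 below 0.02 m and angle between adapter4's own z axis and vertical below 0.2 rad))), for 0.2 s.
4. the gauge has been put straight into the bore of the adapter farthest from the stand, if there are three, as far as it goes (down to the collar, or onto the step) (((horizontal distance between gauge and adapter5 below 0.006 m and z of gauge in the frame of adapter5 below 0.06 m and angle between adapter5's own z axis and vertical below 0.2 rad) or (horizontal distance between gauge and adapter6 below 0.006 m and z of gauge in the frame of adapter6 below 0.02 m and angle between adapter6's own z axis and vertical below 0.2 rad))), for 0.2 s.
At the end, for the whole second after the job is handed in: Adapters that take the gauge to its collar stand upright on the floor of the steel tray, the others lie or stand on the floor of the black bin (none stacked); the gauge is down (5 mm) and upright in its stand; the middle of the lamp head is over the board (15 mm margin); all at rest (x of adapter1 in the frame of tray between -0.068 and 0.068 m and y of adapter1 in the frame of tray between -0.112 and 0.112 m and z of each of adapter1, adapter4, adapter6 in the frame of tray below 0.045 m and linear speed of each of adapter1, adapter2, adapter3, adapter4, adapter5, adapter6 below 0.02 m/s and x of adapter2 in the frame of bin between -0.068 and 0.068 m and y of adapter2 in the frame of bin between -0.112 and 0.112 m and z of each of adapter2, adapter3, adapter5 in the frame of bin below 0.045 m and x of adapter3 in the frame of bin between -0.068 and 0.068 m and y of adapter3 in the frame of bin between -0.112 and 0.112 m and x of adapter4 in the frame of tray between -0.068 and 0.068 m and y of adapter4 in the frame of tray between -0.112 and 0.112 m and x of adapter5 in the frame of bin between -0.068 and 0.068 m and y of adapter5 in the frame of bin between -0.112 and 0.112 m and x of adapter6 in the frame of tray between -0.068 and 0.068 m and y of adapter6 in the frame of tray between -0.112 and 0.112 m and angle between each of adapter1, adapter4, adapter6's own z axis and vertical below 0.2 rad and horizontal distance between gauge and stand_mouth below 0.008 m and z of gauge in the frame of board below 0.02 m and angle between gauge's own z axis and vertical below 0.1 rad and x of lamp_handle in the frame of board between -0.09 and 0.09 m and y of lamp_handle in the frame of board between -0.205 and 0.205 m and velocity of joint lamp between -0.05 and 0.05 rad/s); the robot touches nothing.
It fails at once if another thing on the bench is moved more than 30 mm (distance of any of reagent, marker, label_roll, timer, yellow_rack from where it was at the start of the episode above 0.03 m).
Of adapter1, adapter2 only 1 to 1 are there at a start; the rules pass over those that are not, and their reading is None.
Of adapter3, adapter4 only 1 to 1 are there at a start; the rules pass over those that are not, and their reading is None.
Of adapter5, adapter6, timer only 1 to 1 are there at a start; the rules pass over those that are not, and their reading is None.
At some moment in a run one of adapter1, adapter2, adapter3, adapter4, adapter5, adapter6 may be knocked a few centimetres aside while the robot is not near it.
Once in a run the grip may slacken for a moment while it holds something.
It also fails if it takes over 210 s, if anything falls off the work surface, if the arm or the gripper's body presses on something with over 40 N, if the wrist force passes 120 N, or if a joint passes its speed limit or range.

## Working session

There is one attempt and no reset: what is moved stays moved. The work goes in short steps, Python scripts to look and compute and a tool call to move; the robot and the scene stay as the last step left them, time stands still between calls to the robot, and variables do not carry over. Pictures are saved under pics/ and viewed, at most 14 in all, crops included, and the job is handed in when it is done.

Besides the shell and the picture viewer there is one more tool, called after "Emit:" as a command line: name --argument value ..., lists and objects as JSON in quotes. carry_out: Moves the arm, as the interface text tells. Its arguments: {"type":"object","properties":{"slide":{"type":"array","items":{"type":"array","items":{"type":"number","minimum":-1,"maximum":1}}},"dr":{"type":"array","items":{"type":"array","items":{"type":"number","minimum":-1,"maximum":1}}},"gripper":{"type":"array","items":{"type":"number"}},"newtons":{"type":"number"}},"required":["slide","dr","gripper"]}

```bash
mkdir -p pics; ls; python3 - <<'E'
from cell import *
import cv2,numpy as np
for n in("top","side"):
    cv2.imwrite(f"pics/{n}0.png",camera(n)[:,:,::-1])
    m=camera_model(n);print(n,m['vfov'],m['cx'],m['cy'],np.round(m['R'],3).tolist(),np.round(m['t'],1).tolist(),m.keys())
    print('pos',-np.array(m['R']).T@np.array(m['t']))
print(read_state())
E
```

```text
pics
top 53.17096723632687 317.4057242677933 204.71442910925512 [[-0.009, -1.0, 0.002], [-0.991, 0.009, -0.131], [0.131, -0.003, -0.991]] [104.0, 509.2, 1576.4] dict_keys(['vfov', 'cx', 'cy', 'R', 't'])
pos [ 298.70086624  105.05347835 1629.38086439]
side 46.831444801653376 324.4088267909881 196.33559869125335 [[0.762, -0.647, 0.02], [-0.411, -0.507, -0.758], [0.5, 0.569, -0.652]] [-318.8, 393.0, 1161.8] dict_keys(['vfov', 'cx', 'cy', 'R', 't'])
pos [-176.97249239 -668.42245726 1061.96513058]
{'clock': 0.1, 'joints': array([ 1.11736889e+00,  3.00433896e-01,  1.52152283e+00, -1.26786076e-05,
        1.32073900e+00, -6.66376169e-02]), 'qd': array([ 0.00064412, -0.00172675, -0.00142092, -0.00012037, -0.00071355,
       -0.0019646 ]), 'effort': array([ 6.16641664e-04, -5.32649338e+01, -3.53279793e+01,  7.09325960e-02,
        2.34852458e-02, -4.61851059e-06]), 'eef_pos': array([207.43115296, 509.23118224, 302.13132903]), 'eef_rot': array([-3.14049121e+00, -6.11983510e-05,  2.75480594e+00]), 'wrist_force': array([-0.16763017, -0.00312899,  0.55727044]), 'moment': array([-0.01386156, -0.02583787, -0.04364171]), 'finger_force': 0.0, 'finger_gap': 93.8609721748458}
```

View pics/top0.png

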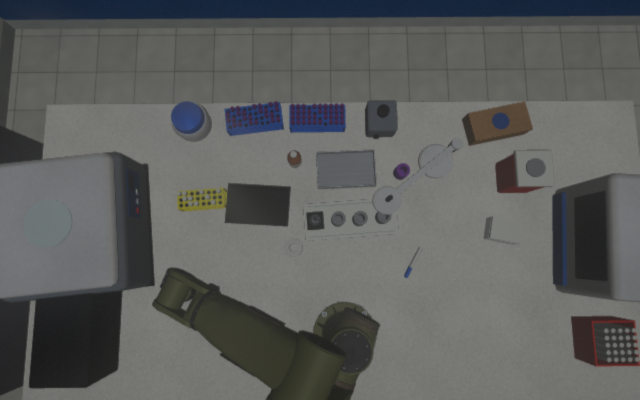

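View pics/side0.png

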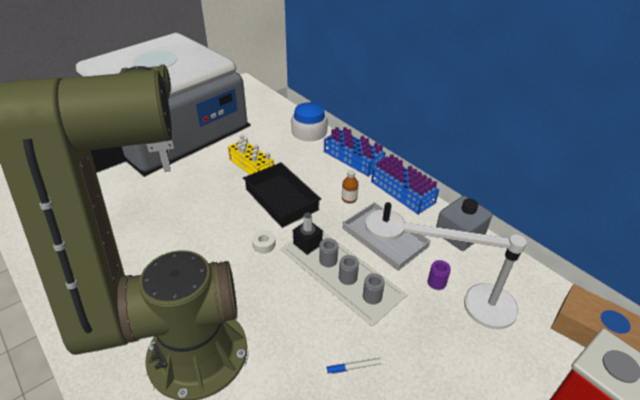

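The top view shows the stand at (315,220), adapters at (338,219), (360,219) and (382,217), and the lamp head at (386,200) with its pivot at (457,144). The tray is at (346,169), the bin at (258,204) and the purple look-alike at (401,171). Next I'll take measurements from an enlarged crop.

```bash
cat > h.py <<'E'
from cell import *
import cv2,numpy as np
def cam(n):
    m=camera_model(n);f=200/np.tan(np.radians(m['vfov']/2));return f,m['cx'],m['cy'],np.array(m['R']),np.array(m['t'])
def w(n,u,v,z):
    f,cx,cy,R,t=cam(n);d=R.T@np.array([(u-cx)/f,(v-cy)/f,1]);c=-R.T@t
    return c+d*(z-c[2])/d[2]
def px(n,X):
    f,cx,cy,R,t=cam(n);c=R@np.array(X,float)+t;return np.array([cx+f*c[0]/c[2],cy+f*c[1]/c[2]])
def crop(im,x0,y0,x1,y1,s,name):
    c=cv2.resize(im[y0:y1,x0:x1],None,fx=s,fy=s,interpolation=cv2.INTER_CUBIC)
    c=cv2.convertScaleAbs(c,alpha=1.5,beta=20)
    for x in range((x0//20+1)*20,x1,20): cv2.line(c,((x-x0)*s,0),((x-x0)*s,6),(0,0,255),1);cv2.putText(c,str(x),((x-x0)*s,16),0,.35,(0,0,255))
    for y in range((y0//20+1)*20,y1,20): cv2.line(c,(0,(y-y0)*s),(6,(y-y0)*s),(0,0,255),1);cv2.putText(c,str(y),(8,(y-y0)*s+4),0,.35,(0,0,255))
    cv2.imwrite(name,c)
E
python3 - <<'E'
from h import *
im=cv2.imread("pics/top0.png");crop(im,220,130,480,280,3,"pics/c1.png")
for n,u,v,z in[("pivot",457,144,265),("head",386,200,300),("stand",315,220,70),("gaugetop",315,220,130),("a1",338,219,76),("a2",360,219,76),("a3",382,217,76),("tray",346,169,30),("bin",258,204,55),("roll",295,247,30),("purple",401,171,70),("reag",294,158,110)]:print(n,w("top",u,v,z).round())
E
```

```text
pivot [ 691. -393.  265.]
head [ 489. -130.  300.]
stand [445. 110.  70.]
gaugetop [439. 109. 130.]
a1 [448.  20.  76.]
a2 [447. -66.  76.]
a3 [ 454. -152.   76.]
tray [657. -19.  30.]
bin [512. 336.  55.]
roll [342. 190.  30.]
purple [ 638. -235.   70.]
reag [684. 189. 110.]
```

View pics/c1.png

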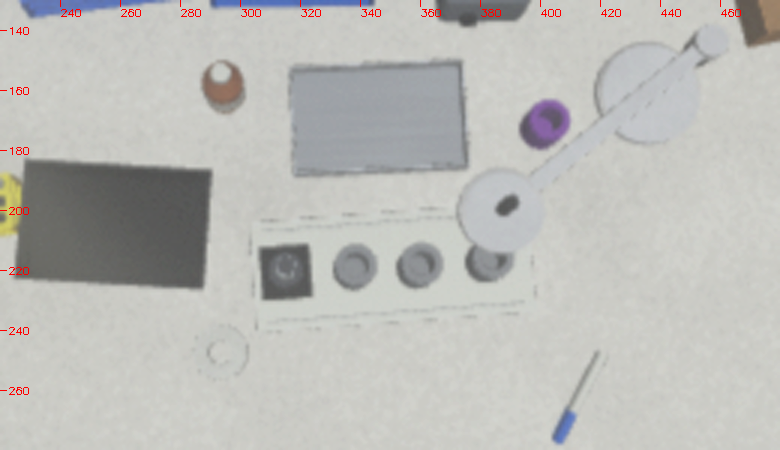

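```bash
python3 - <<'E'
from h import *
H=w("top",389.3,198.3,294);P=w("top",457,143.5,265);print(H,P,np.hypot(*(H-P)[:2]),px("side",H),px("side",P))
for n,u,v,z in[("stand",315.3,220.7,70),("a1",338.7,218.3,76),("a2",360.3,217.7,76),("a3",383.7,216,76),("bBL",306,240,6),("bBR",398.7,234,6),("bTL",305,203.5,6),("tTL",316.5,152.5,30),("tBR",376,185.5,30),("tTR",374,150.5,30),("tBL",318,188,30),("bnTL",228.5,183.5,55),("bnBR",288,226.5,55),("bnTR",290.5,187,55),("bnBL",225,222.5,55)]:
    X=w("top",u,v,z);print(n,X.round(),px("side",X).round(1))
im=cv2.imread("pics/side0.png");crop(im,220,160,460,330,3,"pics/c2.png")
E
```

```text
[ 495.39055901 -142.74411419  294.        ] [ 692.45783112 -392.74427746  265.        ] 318.33251698703884 [388.20185005 212.23790826] [518.96368535 240.76321669]
stand [442. 108.  70.] [307.7 230.4]
a1 [450.  17.  76.] [329.5 245. ]
a2 [452. -67.  76.] [349.6 261.7]
a3 [ 458. -159.   76.] [374.1 280.5]
bBL [370. 147.   6.] [281.8 248.8]
bBR [ 391. -230.    6.] [372.7 326.4]
bTL [519. 150.   6.] [318.2 226.8]
tTL [727. 101.  30.] [374.7 202.3]
tBR [ 587. -139.   30.] [399.2 264.3]
tTR [ 733. -135.   30.] [430.3 240.7]
tBL [579.  96.  30.] [343.3 222.3]
bnTL [596. 454.  55.] [281.2 162.3]
bnBR [422. 216.  55.] [281.3 218. ]
bnTR [580. 206.  55.] [321.5 198.9]
bnBL [440. 465.  55.] [243.1 177.7]
```

View pics/c2.png

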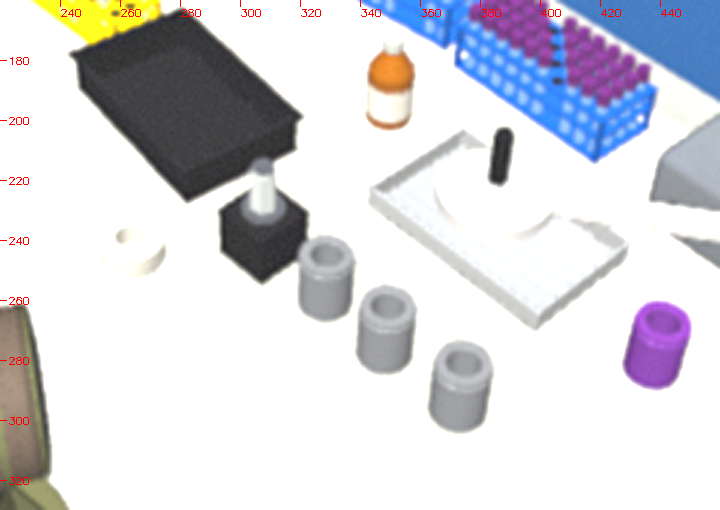

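Emit:
carry_out --slide '[[0,0,0.5],[0,0,0.5],[0,0,0.5],[0,-0.2,0.5],[0,-0.4,0.5],[0,-0.6,0.5],[0.1,-0.8,0.5],[0.2,-0.9,0.5],[0.4,-1,0.5],[0.6,-1,0.5]]' --dr '[[0,0,0],[0,0,0],[0,0,0],[0,0,0],[0,0,0],[0,0,0],[0,0,0],[0,0,0],[0,0,0],[0,0,0]]' --gripper '[100,100,100,100,64,64,64,64,64,64]'

```text
clock: 0.93
eef_pos: [315.2, 269.4, 428.8]
eef_rot: [3.14, 0.001, 2.755]
wrist_force: [0.3, 2.2, 1.4]
finger_gap: 60.8
finger_force: 0.0
```

The side view puts the lamp handle at (387,212), against a predicted (388,212), and the three adapter bores are within 1.5 px of prediction.

Emit:
carry_out --slide '[[0.1,-0.15,0],[0.15,-0.3,0],[0.2,-0.45,0],[0.25,-0.6,0],[0.3,-0.75,0],[0.4,-0.9,0],[0.5,-1,0],[0.552,-1,0]]' --dr '[[0,0,0],[0,0,0],[0,0,0],[0,0,0],[0,0,0],[0,0,0],[0,0,0],[0,0,0]]' --gripper '[64,64,64,64,64,64,64,64]'

```text
clock: 1.6
eef_pos: [455.0, 17.9, 427.1]
eef_rot: [-3.141, -0.0, 2.751]
wrist_force: [0.0, 0.7, -0.1]
finger_gap: 60.2
finger_force: 0.0
```

Emit:
carry_out --slide '[[0,-0.15,0],[0,-0.3,0],[0,-0.45,0],[0,-0.608,0],[0,-0.608,0],[0,-0.608,0],[0,-0.608,-0.1],[0,-0.608,-0.2],[0,-0.608,-0.2],[0,-0.608,-0.2]]' --dr '[[0,0,0],[0,0,0],[0,0,0],[0,0,0],[0,0,0],[0,0,0],[0,0,0],[0,0,0],[0,0,0],[0,0,0]]' --gripper '[64,64,64,64,64,64,64,64,64,64]'

```text
clock: 2.43
eef_pos: [453.3, -129.1, 377.6]
eef_rot: [3.142, -0.002, 2.756]
wrist_force: [-0.3, 0.3, 0.9]
finger_gap: 60.3
finger_force: 0.0
```

Emit:
carry_out --slide '[[0.08,-0.03,0],[0.168,-0.055,-0.012],[0.168,-0.055,-0.012],[0.168,-0.055,-0.012],[0.168,-0.055,-0.012]]' --dr '[[0,0,0],[0,0,0],[0,0,0],[0,0,0],[0,0,0]]' --gripper '[64,64,64,64,40,40]'

```text
invalid input
```

Emit:
carry_out --slide '[[0.08,-0.03,0],[0.168,-0.055,-0.012],[0.168,-0.055,-0.012],[0.168,-0.055,-0.012],[0.168,-0.055,-0.012]]' --dr '[[0,0,0],[0,0,0],[0,0,0],[0,0,0],[0,0,0]]' --gripper '[64,64,50,40,40]'

```text
clock: 2.85
eef_pos: [495.2, -143.3, 375.7]
eef_rot: [3.142, 0.001, 2.755]
wrist_force: [-0.8, -0.0, -0.1]
finger_gap: 43.4
finger_force: 0.0
```

```bash
python3 - <<'E'
import numpy as np
P=np.array([692.5,-392.7])
f=lambda t:P+320*np.array([-np.cos(t),np.sin(t)])
for t in np.linspace(.905,.05,11):print(t.round(3),f(t).round(),((f(t)-f(.905))/250).round(3))
E
```

```text
0.905 [ 495. -141.] [0. 0.]
0.82 [ 474. -159.] [-0.083 -0.071]
0.734 [ 455. -178.] [-0.16  -0.149]
0.649 [ 437. -199.] [-0.23  -0.234]
0.563 [ 422. -222.] [-0.292 -0.323]
0.478 [ 408. -246.] [-0.346 -0.418]
0.392 [ 397. -270.] [-0.392 -0.518]
0.307 [ 387. -296.] [-0.43 -0.62]
0.221 [ 380. -323.] [-0.458 -0.726]
0.136 [ 375. -349.] [-0.478 -0.834]
0.05 [ 373. -377.] [-0.488 -0.943]
```

Emit:
carry_out --slide '[[-0.083,-0.071,0],[-0.16,-0.149,0],[-0.23,-0.234,0],[-0.292,-0.323,0],[-0.346,-0.418,0],[-0.392,-0.518,0],[-0.43,-0.62,0],[-0.458,-0.726,0],[-0.478,-0.834,0],[-0.485,-0.9,0]]' --dr '[[0,0,0],[0,0,0],[0,0,0],[0,0,0],[0,0,0],[0,0,0],[0,0,0],[0,0,0],[0,0,0],[0,0,0]]' --gripper '[40,40,40,40,40,40,40,40,40,40]'

```text
clock: 3.68
eef_pos: [372.8, -370.2, 375.8]
eef_rot: [-3.141, 0.001, 2.754]
wrist_force: [-0.6, 0.1, -0.7]
finger_gap: 37.7
finger_force: 0.0
```

Emit:
carry_out --slide '[[0,-0.02,0],[0,-0.03,0],[0,-0.03,0],[0,-0.03,0],[0,-0.03,0.12],[0,-0.03,0.25],[0,-0.03,0.25]]' --dr '[[0,0,0],[0,0,0],[0,0,0],[0,0,0],[0,0,0],[0,0,0],[0,0,0]]' --gripper '[40,40,60,60,60,60,60]'

```text
clock: 4.27
eef_pos: [374.5, -375.4, 443.4]
eef_rot: [-3.138, 0.008, 2.756]
wrist_force: [-0.1, 0.7, 1.3]
finger_gap: 56.7
finger_force: 0.0
```

```bash
python3 - <<'E'
from h import *
im=camera("top")[:,:,::-1];cv2.imwrite("pics/top1.png",im)
im2=camera("side")[:,:,::-1];cv2.imwrite("pics/side1.png",im2)
crop(im,290,130,490,270,4,"pics/c3.png")
E
```

```text
(no output)
```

View pics/c3.png

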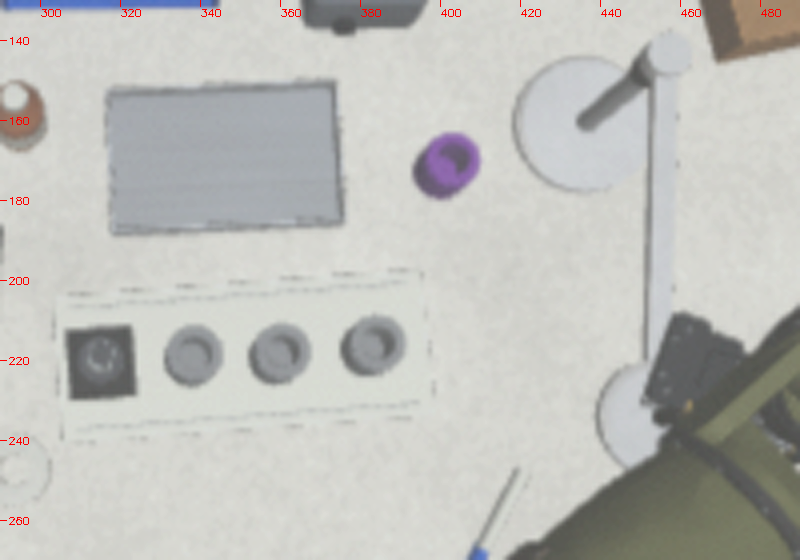

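The lamp now hangs at about y=-375, clear of the board. The adapters are at (338.7,218.5), (360.1,217.8) and (383.6,216) px. I'll centre each one with two light diagonal squeezes, starting with the far one.

```bash
python3 -c "
from cell import *
s=read_state();print(s['joints'].round(3),s['eef_pos'],s['eef_rot'])"
```

```text
[-0.856  0.189  1.348  0.     1.601 -2.041] [ 374.36331471 -375.41328077  438.25965514] [-3.14052163e+00  2.20066324e-03  2.75585351e+00]
```

Emit:
carry_out --slide '[[0.05,0.12,0],[0.1,0.25,0],[0.15,0.4,0],[0.2,0.55,0],[0.25,0.7,-0.1],[0.33,0.86,-0.25],[0.33,0.86,-0.4],[0.33,0.86,-0.55],[0.33,0.86,-0.7],[0.33,0.86,-0.85]]' --dr '[[0,0,0],[0,0,-0.01],[0,0,-0.03],[0,0,-0.05],[0,0,-0.0635],[0,0,-0.0635],[0,0,-0.0635],[0,0,-0.0635],[0,0,-0.0635],[0,0,-0.0635]]' --gripper '[80,80,80,80,80,80,80,80,80,80]'

```text
clock: 5.2
eef_pos: [455.8, -159.7, 224.8]
eef_rot: [-3.141, -0.001, 2.358]
wrist_force: [1.9, -1.0, -0.2]
finger_gap: 75.4
finger_force: 0.0
```

```bash
python3 -c "
from cell import *
s=read_state();print(s['joints'].round(3),s['eef_pos'],s['eef_rot'])"
```

```text
[-0.413  0.235  1.796  0.     1.111 -1.2  ] [ 455.77143903 -159.68359363  224.79358419] [-3.14136806e+00 -7.58107068e-04  2.35760164e+00]
```

Emit:
carry_out --slide '[[0.008,0.003,-0.15],[0.008,0.003,-0.3],[0.008,0.003,-0.4],[0.008,0.003,-0.447],[0.008,0.003,-0.447],[0.008,0.003,-0.447],[0.008,0.003,-0.447],[0.008,0.003,-0.447],[0.008,0.003,-0.447],[0.008,0.003,-0.447]]' --dr '[[0,0,0],[0,0,0],[0,0,0],[0,0,0],[0,0,0],[0,0,0],[0,0,0],[0,0,0],[0,0,0],[0,0,0]]' --gripper '[80,80,80,80,80,55,55,55,55,55]' --newtons 5

```text
clock: 6.03
eef_pos: [458.9, -160.6, 116.6]
eef_rot: [3.141, 0.002, 2.356]
wrist_force: [-0.5, 2.0, 6.8]
finger_gap: 56.3
finger_force: 5.0
```

Emit:
carry_out --slide '[[0,0,0],[0,0,0],[0,0,0],[0,0,0],[0,0,0],[0,0,0],[0,0,0],[0,0,0],[0,0,0],[0,0,0]]' --dr '[[0,0,0],[0,0,0],[0,0,-0.018],[0,0,-0.037],[0,0,-0.056],[0,0,-0.075],[0,0,-0.094],[0,0,-0.113],[0,0,-0.132],[0,0,-0.15]]' --gripper '[80,80,80,80,80,80,80,80,80,80]'

```text
clock: 6.87
eef_pos: [458.5, -160.5, 115.6]
eef_rot: [-3.142, 0.0, 1.407]
wrist_force: [-0.4, -0.1, 0.9]
finger_gap: 75.3
finger_force: 0.0
```

Emit:
carry_out --slide '[[0,0,0],[0,0,0],[0,0,0],[0,0,0],[0,0,0],[0,0,0],[0,0,0],[0,0,0],[0,0,0],[0,0,0]]' --dr '[[0,0,-0.018],[0,0,-0.037],[0,0,-0.056],[0,0,-0.075],[0,0,-0.1],[0,0,-0.1],[0,0,-0.1],[0,0,-0.1],[0,0,-0.1],[0,0,-0.1]]' --gripper '[80,80,80,80,80,55,55,55,55,55]'

```text
clock: 7.7
eef_pos: [458.5, -160.6, 115.6]
eef_rot: [3.142, 0.0, 0.786]
wrist_force: [-1.0, -0.9, 1.6]
finger_gap: 56.4
finger_force: 5.0
```

Emit:
carry_out --slide '[[0,0,0],[0,0,0],[0,0,0.14],[0,0,0.28],[0,0.01,0.28],[-0.01,0.12,0.28],[-0.02,0.25,0.28],[-0.026,0.37,0.28],[-0.026,0.37,0.28],[-0.026,0.37,0.24]]' --dr '[[0,0,0],[0,0,0],[0,0,0],[0,0,0],[0,0,0],[0,0,0],[0,0,0],[0,0,0],[0,0,0],[0,0,0]]' --gripper '[80,80,80,80,80,80,80,80,80,80]'

```text
clock: 8.53
eef_pos: [452.8, -67.3, 176.7]
eef_rot: [3.139, -0.002, 0.788]
wrist_force: [0.9, 0.7, 0.7]
finger_gap: 75.3
finger_force: 0.0
```

Emit:
carry_out --slide '[[0,0,-0.1],[0,0,-0.2],[0,0,-0.24],[0,0,-0.24],[0,0,-0.24],[0,0,-0.24],[0,0,-0.24],[0,0,-0.24],[0,0,-0.24],[0,0,-0.24]]' --dr '[[0,0,0],[0,0,0],[0,0,0],[0,0,0],[0,0,0],[0,0,0],[0,0,0],[0,0,0],[0,0,0],[0,0,0]]' --gripper '[80,80,80,80,55,55,55,55,80,80]'

```text
clock: 9.37
eef_pos: [452.2, -68.1, 116.0]
eef_rot: [3.141, -0.0, 0.785]
wrist_force: [0.1, -0.1, 0.7]
finger_gap: 66.7
finger_force: 0.0
```

Emit:
carry_out --slide '[[0,0,0],[0,0,0],[0,0,0],[0,0,0],[0,0,0],[0,0,0],[0,0,0],[0,0,0],[0,0,0],[0,0,0]]' --dr '[[0,0,0.019],[0,0,0.038],[0,0,0.057],[0,0,0.076],[0,0,0.095],[0,0,0.114],[0,0,0.133],[0,0,0.152],[0,0,0.171],[0,0,0.19]]' --gripper '[80,80,80,80,80,80,80,80,80,80]'

```text
clock: 10.2
eef_pos: [452.1, -68.0, 115.7]
eef_rot: [3.141, 0.0, 1.985]
wrist_force: [-0.4, 0.1, -0.1]
finger_gap: 75.3
finger_force: 0.0
```

Emit:
carry_out --slide '[[0,0,0],[0,0,0],[0,0,0],[0,0,0],[0,0,0],[0,0,0],[0,0,0],[0,0,0],[0,0,0],[0,0,0]]' --dr '[[0,0,0.019],[0,0,0.038],[0,0,0.06],[0,0,0.06],[0,0,0.06],[0,0,0.06],[0,0,0.06],[0,0,0.06],[0,0,0.06],[0,0,0.06]]' --gripper '[80,80,80,80,55,55,55,55,55,55]'

```text
clock: 11.03
eef_pos: [452.1, -68.0, 115.6]
eef_rot: [3.142, 0.0, 2.355]
wrist_force: [0.5, -0.6, 1.7]
finger_gap: 56.4
finger_force: 5.0
```

Emit:
carry_out --slide '[[0,0,0],[0,0,0],[0,0,0.14],[0,0,0.28],[0,0.01,0.28],[0,0.12,0.28],[-0.008,0.25,0.28],[-0.008,0.338,0.28],[-0.008,0.338,0.28],[-0.008,0.338,0.24]]' --dr '[[0,0,0],[0,0,0],[0,0,0],[0,0,0],[0,0,0],[0,0,0],[0,0,0],[0,0,0],[0,0,0],[0,0,0]]' --gripper '[80,80,80,80,80,80,80,80,80,80]'

```text
clock: 11.87
eef_pos: [450.6, 17.1, 176.3]
eef_rot: [3.14, 0.002, 2.358]
wrist_force: [0.5, -0.1, 0.3]
finger_gap: 75.5
finger_force: 0.0
```

Emit:
carry_out --slide '[[0,0,-0.1],[0,0,-0.2],[0,0,-0.24],[0,0,-0.24],[0,0,-0.24],[0,0,-0.24],[0,0,-0.24],[0,0,-0.24],[0,0,-0.24],[0,0,-0.24]]' --dr '[[0,0,0],[0,0,0],[0,0,0],[0,0,0],[0,0,0],[0,0,0],[0,0,0],[0,0,0],[0,0,0],[0,0,0]]' --gripper '[80,80,80,80,55,55,55,55,80,80]'

```text
clock: 12.7
eef_pos: [450.2, 16.5, 115.9]
eef_rot: [3.141, 0.0, 2.356]
wrist_force: [0.3, 0.1, 0.0]
finger_gap: 66.4
finger_force: 0.0
```

```bash
python3 - <<'E'
from h import *
im=camera("side")[:,:,::-1];crop(im,220,140,420,290,4,"pics/c4.png")
print(read_state()['eef_pos'],read_state()['joints'])
E
```

```text
[450.10730618  16.47154907 115.81189559] [-4.47691543e-02  3.47953422e-01  1.95883919e+00 -5.93125928e-06
  8.34426285e-01 -8.29844914e-01]
```

View pics/c4.png

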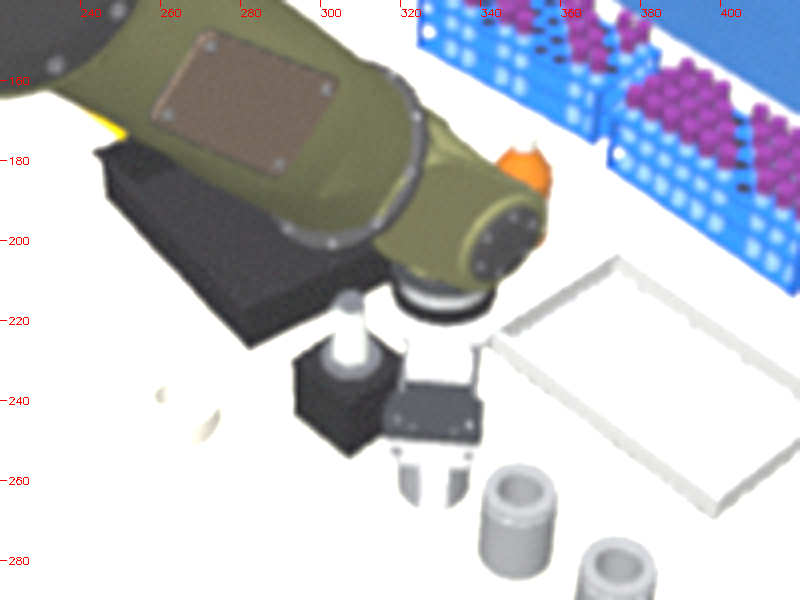

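Emit:
carry_out --slide '[[0,0,0],[0,0,0],[0,0,0],[0,0,0],[0,0,0],[0,0,0],[0,0,0],[0,0,0],[0,0,0],[0,0,0]]' --dr '[[0,0,-0.019],[0,0,-0.038],[0,0,-0.057],[0,0,-0.076],[0,0,-0.095],[0,0,-0.114],[0,0,-0.133],[0,0,-0.152],[0,0,-0.171],[0,0,-0.19]]' --gripper '[80,80,80,80,80,80,80,80,80,80]'

```text
clock: 13.58
eef_pos: [450.0, 16.5, 115.6]
eef_rot: [-3.142, -0.0, 1.156]
wrist_force: [-0.0, -0.6, 0.9]
finger_gap: 75.3
finger_force: 0.0
```

Emit:
carry_out --slide '[[0,0,0],[0,0,0],[0,0,0],[0,0,0],[0,0,0],[0,0,0],[0,0,0],[0,0,0],[0,0,0],[0,0,0]]' --dr '[[0,0,-0.019],[0,0,-0.038],[0,0,-0.06],[0,0,-0.06],[0,0,-0.06],[0,0,-0.06],[0,0,-0.06],[0,0,-0.06],[0,0,-0.06],[0,0,-0.06]]' --gripper '[80,80,80,80,55,55,55,55,55,55]'

```text
clock: 14.42
eef_pos: [450.1, 16.5, 115.5]
eef_rot: [-3.142, 0.0, 0.786]
wrist_force: [-1.2, -0.0, 0.4]
finger_gap: 56.6
finger_force: 5.0
```

Emit:
carry_out --slide '[[0,0,0],[0,0,0],[0,0,0.14],[0,0,0.28],[0,0,0.42],[0,0,0.52],[0,0.1,0.52],[-0.02,0.24,0.52],[-0.03,0.366,0.52],[-0.03,0.366,0.52]]' --dr '[[0,0,0],[0,0,0],[0,0,0],[0,0,0],[0,0,0],[0,0,0],[0,0,0],[0,0,0],[0,0,0],[0,0,0]]' --gripper '[80,80,80,80,80,80,80,80,80,80]'

```text
clock: 15.25
eef_pos: [442.0, 111.5, 245.7]
eef_rot: [-3.141, -0.001, 0.788]
wrist_force: [0.6, -0.2, -0.1]
finger_gap: 74.9
finger_force: 0.0
```

Emit:
carry_out --slide '[[0,0,-0.1],[0,0,-0.2],[0,0,-0.27],[0,0,-0.27],[0,0,-0.27],[0,0,-0.27],[0,0,-0.27],[0,0,-0.27],[0,0,-0.27],[0,0,-0.27]]' --dr '[[0,0,0],[0,0,0],[0,0,0],[0,0,0],[0,0,0],[0,0,0],[0,0,0],[0,0,0],[0,0,0],[0,0,0]]' --gripper '[60,50,40,15,15,15,15,15,15,15]' --newtons 4

```text
clock: 16.08
eef_pos: [442.9, 108.0, 178.9]
eef_rot: [3.141, -0.001, 0.785]
wrist_force: [-2.0, -0.1, 6.8]
finger_gap: 24.3
finger_force: 4.0
```

Emit:
carry_out --slide '[[0,0,0],[0,0,0],[0,0,0],[0,0,0],[0,0,0],[0,0,0],[0,0,0],[0,0,0],[0,0,0],[0,0,0]]' --dr '[[0,0,0],[0,0,0.018],[0,0,0.037],[0,0,0.056],[0,0,0.075],[0,0,0.094],[0,0,0.113],[0,0,0.132],[0,0,0.15],[0,0,0.1667]]' --gripper '[40,40,40,40,40,40,40,40,40,40]'

```text
clock: 16.92
eef_pos: [442.6, 107.9, 178.2]
eef_rot: [3.141, 0.0, 1.838]
wrist_force: [0.1, -0.2, 0.1]
finger_gap: 38.0
finger_force: 0.0
```

Emit:
carry_out --slide '[[0,0,0],[0,0,0],[0,0,0],[0,0,0],[0,0,0]]' --dr '[[0,0,0],[0,0,0],[0,0,0],[0,0,0],[0,0,0]]' --gripper '[40,15,15,15,15]'

```text
clock: 17.33
eef_pos: [442.8, 108.1, 178.2]
eef_rot: [3.141, -0.0, 1.831]
wrist_force: [1.9, 2.4, -0.6]
finger_gap: 23.9
finger_force: 4.0
```

Emit:
carry_out --slide '[[0,0,0],[0,0,0],[0,0,0],[0,0,0],[0,0,0],[0,0,0],[0,0,0],[0,0,0],[0,0,0],[0,0,0]]' --dr '[[0,0,0],[0,0,-0.018],[0,0,-0.037],[0,0,-0.056],[0,0,-0.075],[0,0,-0.094],[0,0,-0.113],[0,0,-0.132],[0,0,-0.15],[0,0,-0.1667]]' --gripper '[40,40,40,40,40,40,40,40,40,40]'

```text
clock: 18.17
eef_pos: [442.4, 107.9, 177.9]
eef_rot: [-3.141, 0.001, 0.779]
wrist_force: [1.0, -0.7, 0.5]
finger_gap: 37.7
finger_force: 0.0
```

Emit:
carry_out --slide '[[0,0,0],[0,0,0],[0,0,0],[0,0,0],[0,0,0]]' --dr '[[0,0,0],[0,0,0],[0,0,0],[0,0,0],[0,0,0]]' --gripper '[40,10,10,10,10]'

```text
clock: 18.58
eef_pos: [442.5, 108.0, 178.0]
eef_rot: [-3.141, -0.0, 0.787]
wrist_force: [-1.1, 1.3, 0.1]
finger_gap: 23.8
finger_force: 4.0
```

Emit:
carry_out --slide '[[0,0,0],[0,0,0],[0,0,0.05],[0,0,0.1],[0,0,0.15],[0,0,0.2],[0,0,0.25],[0,0,0.3],[0,0,0.32],[0,0,0.32]]' --dr '[[0,0,0],[0,0,0],[0,0,0],[0,0,0],[0,0,0],[0,0,0],[0,0,0],[0,0,0],[0,0,0],[0,0,0]]' --gripper '[10,10,10,10,10,10,10,10,10,10]' --newtons 35

```text
clock: 19.42
eef_pos: [442.8, 107.9, 258.8]
eef_rot: [3.141, -0.001, 0.785]
wrist_force: [0.4, -0.2, -2.8]
finger_gap: 23.8
finger_force: 35.0
```

```bash
python3 - <<'E'
from h import *
im=camera("side")[:,:,::-1];
im2=camera("top")[:,:,::-1]
crop(im,280,180,400,310,4,"pics/a.png");crop(im2,290,180,410,260,4,"pics/b.png")
a=cv2.imread("pics/a.png");b=cv2.imread("pics/b.png")
c=np.zeros((600,800,3),np.uint8);c[:520,:400]=a[:,:400];c[:320,400:800]=b[:,:400];cv2.imwrite("pics/c5.png",c)
s=read_state();print(s['eef_pos'],s['finger_gap'],s['wrist_force'])
E
```

```text
[442.3767088  107.86483302 257.38444727] 23.82676318356314 [ 0.37555526  0.26143738 -2.5136107 ]
```

View pics/c5.png

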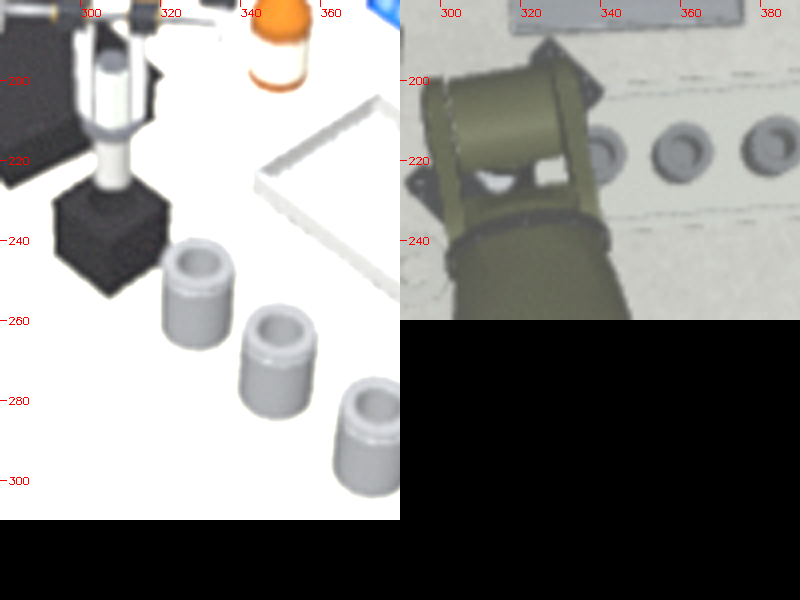

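Emit:
carry_out --slide '[[0,-0.12,0],[0.01,-0.24,0],[0.03,-0.366,0],[0.03,-0.366,0],[0.03,-0.366,0],[0.03,-0.366,-0.05],[0.03,-0.366,-0.08],[0.03,-0.366,-0.1],[0.03,-0.366,-0.1]]' --dr '[[0,0,0],[0,0,0],[0,0,0],[0,0,0],[0,0,0],[0,0,0],[0,0,0],[0,0,0],[0,0,0]]' --gripper '[10,10,10,10,10,10,10,10,10]'

```text
clock: 20.27
eef_pos: [449.6, 17.0, 231.7]
eef_rot: [-3.14, 0.002, 0.786]
wrist_force: [-0.1, 0.2, -2.6]
finger_gap: 24.1
finger_force: 35.0
```

Emit:
carry_out --slide '[[0,0,-0.008],[0,0,-0.016],[0,0,-0.024],[0,0,-0.032],[0,0,-0.04],[0,0,-0.04]]' --dr '[[0,0,0],[0,0,0],[0,0,0],[0,0,0],[0,0,0],[0,0,0]]' --gripper '[10,10,10,10,10,10]'

```text
clock: 20.77
eef_pos: [450.0, 16.5, 222.7]
eef_rot: [-3.141, 0.0, 0.785]
wrist_force: [-0.6, 0.1, -2.2]
finger_gap: 23.6
finger_force: 35.0
```

Emit:
carry_out --slide '[[0,0,-0.012],[0,0,-0.024],[0,0,-0.04],[0,0,-0.06],[0,0,-0.08],[0,0,-0.1],[0,0,-0.12],[0,0,-0.13],[0,0,-0.14],[0,0,-0.14]]' --dr '[[0,0,0],[0,0,0],[0,0,0],[0,0,0],[0,0,0],[0,0,0],[0,0,0],[0,0,0],[0,0,0],[0,0,0]]' --gripper '[10,10,10,10,10,10,10,10,10,10]'

```text
clock: 21.6
eef_pos: [450.0, 16.4, 187.6]
eef_rot: [-3.141, 0.0, 0.785]
wrist_force: [-0.2, -1.0, -3.0]
finger_gap: 24.0
finger_force: 35.0
```

Emit:
carry_out --slide '[[0,0,-0.006],[0,0,-0.012],[0,0,-0.016],[0,0,-0.016],[0,0,-0.016],[0,0,-0.016],[0,0,-0.016]]' --dr '[[0,0,0],[0,0,0],[0,0,0],[0,0,0],[0,0,0],[0,0,0],[0,0,0]]' --gripper '[10,10,10,10,10,10,10]'

```text
clock: 22.18
eef_pos: [450.1, 16.5, 184.1]
eef_rot: [3.142, -0.0, 0.785]
wrist_force: [-0.1, -0.2, -2.6]
finger_gap: 24.0
finger_force: 35.0
```

Emit:
carry_out --slide '[[0,0,-0.004],[0,0,-0.008],[0,0,-0.012],[0,0,-0.012],[0,0,-0.012]]' --dr '[[0,0,0],[0,0,0],[0,0,0],[0,0,0],[0,0,0]]' --gripper '[10,10,10,10,10]'

```text
clock: 22.6
eef_pos: [450.6, 16.8, 183.6]
eef_rot: [3.14, -0.002, 0.785]
wrist_force: [-12.4, 3.7, 36.3]
finger_gap: 24.0
finger_force: 35.1
```

Emit:
carry_out --slide '[[0,0,0.03],[0,0,0.06],[0,0,0.12],[0,0,0.18],[0,0,0.24],[0,0,0.3],[0,0,0.3],[0,0,0.3]]' --dr '[[0,0,0],[0,0,0],[0,0,0],[0,0,0],[0,0,0],[0,0,0],[0,0,0],[0,0,0]]' --gripper '[10,10,10,10,10,10,10,10]'

```text
clock: 23.27
eef_pos: [450.1, 16.4, 256.1]
eef_rot: [3.141, -0.001, 0.785]
wrist_force: [-0.1, 0.1, -3.0]
finger_gap: 23.6
finger_force: 35.0
```

```bash
cat >> h.py <<'E'
REF="pics/side1.png"
def chk(pts,save=None):
    im=camera("side")[:,:,::-1].copy();ref=cv2.imread(REF)
    if save: cv2.imwrite(save,im)
    for p in pts:
        u,v=px("side",[p[0],p[1],50]).round().astype(int)
        T=ref[v-16:v+17,u-10:u+11];S=im[v-28:v+29,u-22:u+23]
        r=cv2.matchTemplate(S,T,cv2.TM_CCOEFF_NORMED);_,m,_,l=cv2.minMaxLoc(r)
        print(p,"shift px",l[0]-12,l[1]-12,"score",round(m,3))
    s=read_state();print(s['clock'],s['eef_pos'].round(1),s['finger_gap'].round(1))
E
python3 - <<'E'
from h import *
chk([(450,16.5),(452,-68),(458.5,-160.5)],"pics/side2.png")
E
```

```text
(450, 16.5) shift px 1 1 score 0.883
(452, -68) shift px 1 0 score 0.985
(458.5, -160.5) shift px 0 0 score 0.991Traceback (most recent call last):
  File "<stdin>", line 2, in <module>
  File "h.py", line 25, in chk
    s=read_state();print(s['clock'],s['eef_pos'].round(1),s['finger_gap'].round(1))
                                                          ^^^^^^^^^^^^^^^^^^^^^
AttributeError: 'float' object has no attribute 'round'
```

Emit:
carry_out --slide '[[0,-0.12,0],[0.008,-0.24,0],[0.008,-0.338,0],[0.008,-0.338,0],[0.008,-0.338,0],[0.008,-0.338,-0.05],[0.008,-0.338,-0.08],[0.008,-0.338,-0.096],[0.008,-0.338,-0.096]]' --dr '[[0,0,0],[0,0,0],[0,0,0],[0,0,0],[0,0,0],[0,0,0],[0,0,0],[0,0,0],[0,0,0]]' --gripper '[10,10,10,10,10,10,10,10,10]'

```text
clock: 24.07
eef_pos: [451.8, -67.4, 230.9]
eef_rot: [-3.14, 0.001, 0.786]
wrist_force: [0.8, 0.5, -2.3]
finger_gap: 23.7
finger_force: 35.0
```

Emit:
carry_out --slide '[[0,0,-0.008],[0,0,-0.016],[0,0,-0.024],[0,0,-0.032],[0,0,-0.04],[0,0,-0.04]]' --dr '[[0,0,0],[0,0,0],[0,0,0],[0,0,0],[0,0,0],[0,0,0]]' --gripper '[10,10,10,10,10,10]'

```text
clock: 24.57
eef_pos: [452.0, -68.0, 221.7]
eef_rot: [-3.141, 0.0, 0.785]
wrist_force: [-0.8, -0.2, -3.1]
finger_gap: 23.9
finger_force: 35.0
```

Emit:
carry_out --slide '[[0,0,-0.008],[0,0,-0.016],[0,0,-0.024],[0,0,-0.032],[0,0,-0.032]]' --dr '[[0,0,0],[0,0,0],[0,0,0],[0,0,0],[0,0,0]]' --gripper '[10,10,10,10,10]'

```text
clock: 24.98
eef_pos: [451.9, -68.0, 213.6]
eef_rot: [-3.141, 0.0, 0.785]
wrist_force: [-1.0, 0.0, -2.4]
finger_gap: 24.0
finger_force: 35.0
```

Emit:
carry_out --slide '[[0,0,-0.02],[0,0,-0.04],[0,0,-0.06],[0,0,-0.08],[0,0,-0.1],[0,0,-0.11],[0,0,-0.114],[0,0,-0.118],[0,0,-0.118],[0,0,-0.118]]' --dr '[[0,0,0],[0,0,0],[0,0,0],[0,0,0],[0,0,0],[0,0,0],[0,0,0],[0,0,0],[0,0,0],[0,0,0]]' --gripper '[10,10,10,10,10,10,10,10,10,10]'

```text
clock: 25.82
eef_pos: [452.1, -68.0, 184.7]
eef_rot: [3.141, -0.0, 0.785]
wrist_force: [-0.6, -0.3, -2.6]
finger_gap: 24.0
finger_force: 35.0
```

Emit:
carry_out --slide '[[0,0,-0.004],[0,0,-0.004],[0,0,-0.004]]' --dr '[[0,0,0],[0,0,0],[0,0,0]]' --gripper '[10,10,10]'

```text
clock: 26.07
eef_pos: [452.2, -68.1, 183.8]
eef_rot: [3.141, -0.0, 0.785]
wrist_force: [1.5, 0.3, -0.5]
finger_gap: 23.6
finger_force: 35.0
```

Emit:
carry_out --slide '[[0,0,0.03],[0,0,0.06],[0,0,0.12],[0,0,0.18],[0,0,0.24],[0,0,0.288],[0,0,0.288],[0,0,0.288]]' --dr '[[0,0,0],[0,0,0],[0,0,0],[0,0,0],[0,0,0],[0,0,0],[0,0,0],[0,0,0]]' --gripper '[10,10,10,10,10,10,10,10]'

```text
clock: 26.73
eef_pos: [452.1, -68.1, 256.1]
eef_rot: [3.14, -0.001, 0.785]
wrist_force: [-1.0, -1.2, -2.6]
finger_gap: 23.6
finger_force: 35.0
```

```bash
sed -i "s/s\['finger_gap'\].round(1)/round(s['finger_gap'],1)/" h.py; python3 - <<'E'
from h import *
chk([(450,16.5),(452,-68),(458.5,-160.5)],"pics/side3.png")
E
```

```text
(450, 16.5) shift px 1 1 score 0.96
(452, -68) shift px 1 0 score 0.913
(458.5, -160.5) shift px 0 0 score 0.99
26.7833 [451.9 -68.  255.4] 23.8
```

Emit:
carry_out --slide '[[0,-0.12,0],[0.01,-0.24,0],[0.026,-0.37,0],[0.026,-0.37,0],[0.026,-0.37,0],[0.026,-0.37,0]]' --dr '[[0,0,0],[0,0,0],[0,0,0],[0,0,0],[0,0,0],[0,0,0]]' --gripper '[10,10,10,10,10,10]'

```text
clock: 27.28
eef_pos: [458.3, -160.2, 254.7]
eef_rot: [-3.14, 0.0, 0.785]
wrist_force: [-0.1, -0.0, -2.9]
finger_gap: 23.7
finger_force: 35.0
```

```bash
python3 - <<'E'
from h import *
chk([(450,16.5),(452,-68),(458.5,-160.5)],"pics/side4.png")
E
```

```text
(450, 16.5) shift px 5 -5 score 0.662
(452, -68) shift px 1 0 score 0.866
(458.5, -160.5) shift px 0 0 score 0.91
27.3333 [ 458.4 -159.9  255. ] 23.7
```

Emit:
carry_out --slide '[[0,0,-0.04],[0,0,-0.07],[0,0,-0.085],[0,0,-0.1],[0,0,-0.108],[0,0,-0.116],[0,0,-0.124],[0,0,-0.124]]' --dr '[[0,0,0],[0,0,0],[0,0,0],[0,0,0],[0,0,0],[0,0,0],[0,0,0],[0,0,0]]' --gripper '[10,10,10,10,10,10,10,10]'

```text
clock: 28.0
eef_pos: [458.5, -160.5, 224.3]
eef_rot: [-3.141, 0.0, 0.785]
wrist_force: [0.3, 0.2, -3.1]
finger_gap: 23.8
finger_force: 35.0
```

Emit:
carry_out --slide '[[0,0,-0.004],[0,0,-0.008],[0,0,-0.012],[0,0,-0.012]]' --dr '[[0,0,0],[0,0,0],[0,0,0],[0,0,0]]' --gripper '[10,10,10,10]'

```text
clock: 28.33
eef_pos: [458.5, -160.5, 221.4]
eef_rot: [-3.141, 0.0, 0.785]
wrist_force: [-0.1, 0.9, -2.9]
finger_gap: 24.1
finger_force: 35.0
```

Emit:
carry_out --slide '[[0,0,-0.006],[0,0,-0.012],[0,0,-0.018],[0,0,-0.024],[0,0,-0.024]]' --dr '[[0,0,0],[0,0,0],[0,0,0],[0,0,0],[0,0,0]]' --gripper '[10,10,10,10,10]'

```text
clock: 28.75
eef_pos: [458.5, -160.5, 215.2]
eef_rot: [-3.141, 0.0, 0.785]
wrist_force: [-0.8, 0.4, -2.6]
finger_gap: 23.8
finger_force: 35.0
```

Emit:
carry_out --slide '[[0,0,-0.02],[0,0,-0.04],[0,0,-0.06],[0,0,-0.08],[0,0,-0.1],[0,0,-0.11],[0,0,-0.118],[0,0,-0.124],[0,0,-0.126],[0,0,-0.126]]' --dr '[[0,0,0],[0,0,0],[0,0,0],[0,0,0],[0,0,0],[0,0,0],[0,0,0],[0,0,0],[0,0,0],[0,0,0]]' --gripper '[10,10,10,10,10,10,10,10,10,10]'

```text
clock: 29.58
eef_pos: [458.6, -160.6, 184.1]
eef_rot: [3.142, -0.0, 0.785]
wrist_force: [-0.1, 0.3, -2.0]
finger_gap: 23.7
finger_force: 35.0
```

```bash
python3 - <<'E'
from h import *
im=camera("side")[:,:,::-1];crop(im,270,150,450,320,4,"pics/c6.png")
E
```

```text
(no output)
```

View pics/c6.png

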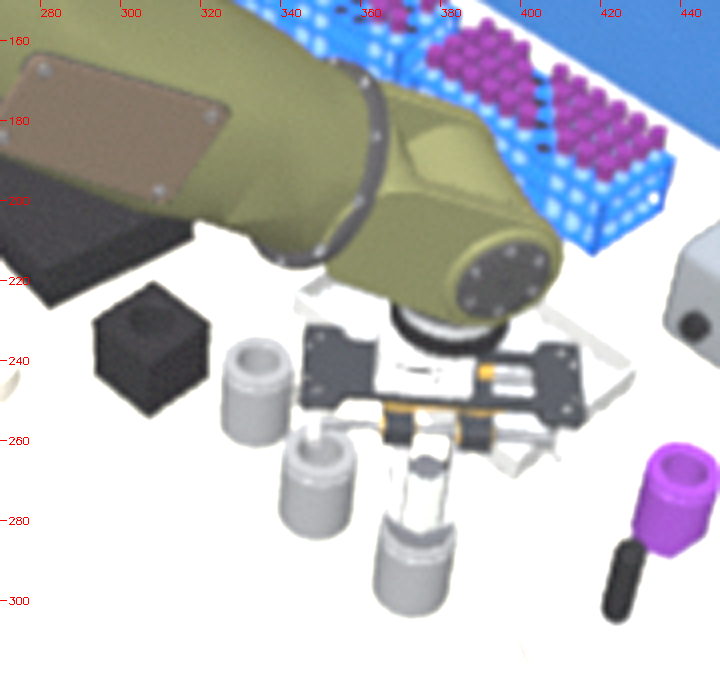

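All three adapters took the gauge down to the collar. The picture also shows adapter1 was knocked aside, with its top now at about (333,240) instead of (329,245). The stand hole is clear, so I'll return the gauge.

Emit:
carry_out --slide '[[0,0,0],[0,0,0],[0,0,0.06],[0,0,0.12],[0,0,0.18],[0,0,0.24],[0,0,0.3],[0,0,0.3]]' --dr '[[0,0,0],[0,0,0],[0,0,0],[0,0,0],[0,0,0],[0,0,0],[0,0,0],[0,0,0]]' --gripper '[10,10,10,10,10,10,10,10]'

```text
clock: 30.3
eef_pos: [459.2, -160.8, 261.7]
eef_rot: [3.137, -0.002, 0.785]
wrist_force: [0.2, -0.0, -2.1]
finger_gap: 23.9
finger_force: 35.0
```

Emit:
carry_out --slide '[[-0.01,0.15,0],[-0.02,0.3,0],[-0.03,0.45,0],[-0.04,0.6,0],[-0.05,0.75,0],[-0.064,0.9,0],[-0.064,0.98,0],[-0.064,0.98,0],[-0.064,0.98,0]]' --dr '[[0,0,0],[0,0,0],[0,0,0],[0,0,0],[0,0,0],[0,0,0],[0,0,0],[0,0,0],[0,0,0]]' --gripper '[10,10,10,10,10,10,10,10,10]'

```text
clock: 31.05
eef_pos: [442.3, 85.2, 258.3]
eef_rot: [-3.141, 0.001, 0.787]
wrist_force: [-0.7, -0.2, -2.7]
finger_gap: 23.6
finger_force: 35.0
```

```bash
python3 - <<'E'
from h import *
s=read_state();print(s['eef_pos'],s['finger_gap'],s['wrist_force'])
E
```

```text
[442.30562945  85.20142645 258.33440117] 23.63893668248138 [-0.7465052  -0.21964992 -2.73906357]
```

Emit:
carry_out --slide '[[0,0.06,0],[0,0.092,0],[0,0.092,0],[0,0.092,-0.04],[0,0.092,-0.07],[0,0.092,-0.1],[0,0.092,-0.1]]' --dr '[[0,0,0],[0,0,0],[0,0,0],[0,0,0],[0,0,0],[0,0,0],[0,0,0]]' --gripper '[10,10,10,10,10,10,10]'

```text
clock: 31.63
eef_pos: [442.2, 107.0, 232.3]
eef_rot: [-3.14, 0.002, 0.784]
wrist_force: [0.4, 0.4, -1.8]
finger_gap: 24.0
finger_force: 35.0
```

Emit:
carry_out --slide '[[0,0,-0.03],[0,0,-0.06],[0,0,-0.1],[0,0,-0.14],[0,0,-0.17],[0,0,-0.19],[0,0,-0.2],[0,0,-0.21],[0,0,-0.214],[0,0,-0.214]]' --dr '[[0,0,0],[0,0,0],[0,0,0],[0,0,0],[0,0,0],[0,0,0],[0,0,0],[0,0,0],[0,0,0],[0,0,0]]' --gripper '[10,10,10,10,10,10,10,10,10,10]'

```text
clock: 32.47
eef_pos: [443.1, 107.9, 180.5]
eef_rot: [3.141, -0.002, 0.785]
wrist_force: [4.0, 6.2, -3.9]
finger_gap: 24.0
finger_force: 35.0
```

Emit:
carry_out --slide '[[0,0,-0.006],[0,0,-0.006],[0,0,-0.006],[0,0,-0.006],[0,0,-0.006],[0,0,0.1],[0,0,0.2],[0,0,0.3],[0,0,0.4],[0,0,0.4]]' --dr '[[0,0,0],[0,0,0],[0,0,0],[0,0,0],[0,0,0],[0,0,0],[0,0,0],[0,0,0],[0,0,0],[0,0,0]]' --gripper '[10,10,45,45,45,45,45,60,60,60]'

```text
clock: 33.3
eef_pos: [443.6, 107.5, 284.9]
eef_rot: [3.138, -0.005, 0.785]
wrist_force: [-0.1, 0.7, 0.7]
finger_gap: 55.6
finger_force: 0.0
```

Emit:
carry_out --slide '[[-0.1,0.1,0],[-0.2,0.3,0],[-0.2,0.45,0],[-0.2,0.6,0],[-0.2,0.6,0]]' --dr '[[0,0,0],[0,0,0],[0,0,0],[0,0,0],[0,0,0]]' --gripper '[80,80,80,80,80]'

```text
clock: 33.72
eef_pos: [391.6, 261.7, 280.2]
eef_rot: [-3.141, -0.001, 0.788]
wrist_force: [0.3, -0.6, -0.3]
finger_gap: 75.3
finger_force: 0.0
```

```bash
python3 - <<'E'
from h import *
im=camera("side")[:,:,::-1].copy();im2=camera("top")[:,:,::-1].copy()
cv2.imwrite("pics/side5.png",im);cv2.imwrite("pics/top5.png",im2)
crop(im,280,200,400,310,5,"pics/a.png");crop(im2,300,140,430,250,4,"pics/b.png")
a=cv2.imread("pics/a.png")[:,:400];b=cv2.imread("pics/b.png")[:,:400]
c=np.zeros((600,800,3),np.uint8);c[:a.shape[0],:400]=a;c[:b.shape[0],400:]=b;cv2.imwrite("pics/c7.png",c)
E
```

```text
(no output)
```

View pics/c7.png

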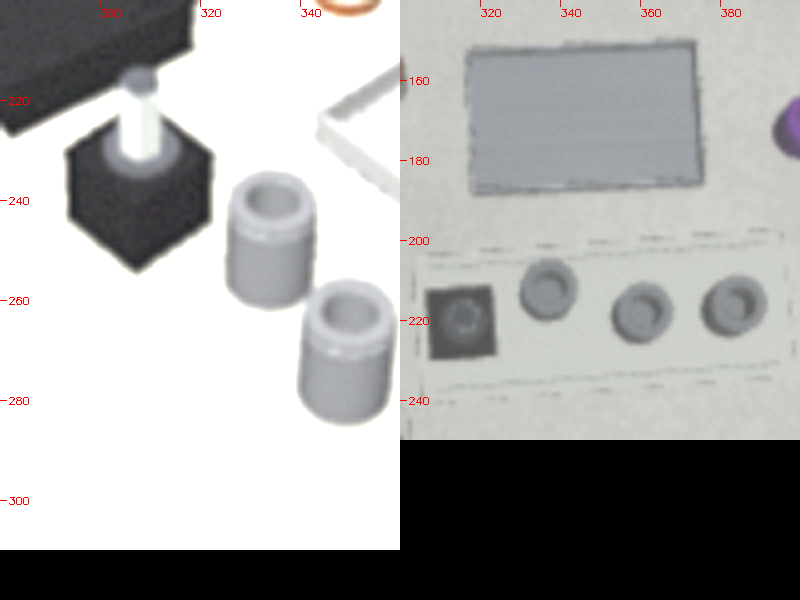

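The gauge is home in its stand. Adapter1 is upright at about (337.2,212) px, which puts it near (475,22) mm. All three go to the tray.

Emit:
carry_out --slide '[[0.05,-0.12,0],[0.1,-0.24,0],[0.15,-0.36,0],[0.2,-0.48,0],[0.25,-0.6,0],[0.3,-0.74,0],[0.336,-0.88,0],[0.336,-0.95,0],[0.336,-0.95,0],[0.336,-0.95,0]]' --dr '[[0,0,0.018],[0,0,0.036],[0,0,0.054],[0,0,0.072],[0,0,0.09],[0,0,0.108],[0,0,0.125],[0,0,0.125],[0,0,0.125],[0,0,0.125]]' --gripper '[80,80,80,80,80,80,80,80,85,85]'

```text
clock: 34.65
eef_pos: [476.2, 18.1, 280.2]
eef_rot: [-3.141, 0.0, 1.566]
wrist_force: [-0.3, 0.2, -0.9]
finger_gap: 79.6
finger_force: 0.0
```

```bash
python3 - <<'E'
from h import *
print(w("top",337.2,212,76)-w("top",338.7,218.4,76), w("top",337.2,212,76))
s=read_state();print(s['eef_pos'],s['eef_rot'])
E
```

```text
[25.18959299  5.46751925  0.        ] [475.09003068  22.45723149  76.        ]
[476.17017371  18.11863532 280.2456834 ] [-3.14102233e+00  7.86935322e-05  1.56642925e+00]
```

Emit:
carry_out --slide '[[-0.004,0.017,-0.15],[-0.004,0.017,-0.3],[-0.004,0.017,-0.42],[-0.004,0.017,-0.52],[-0.004,0.017,-0.568],[-0.004,0.017,-0.568],[-0.004,0.017,-0.568],[-0.004,0.017,-0.568],[-0.004,0.017,-0.568],[-0.004,0.017,-0.568]]' --dr '[[0,0,0],[0,0,0],[0,0,0],[0,0,0],[0,0,0],[0,0,0],[0,0,0],[0,0,0],[0,0,0],[0,0,0]]' --gripper '[85,85,85,85,85,85,45,45,45,45]' --newtons 40

```text
clock: 35.48
eef_pos: [475.9, 24.3, 139.6]
eef_rot: [3.14, 0.0, 1.57]
wrist_force: [0.3, 0.2, 1.4]
finger_gap: 56.3
finger_force: 0.6
```

Emit:
carry_out --slide '[[0,0,0],[0,0,0],[0,0,0.08],[0,0,0.16],[0,0,0.24],[0,0,0.3],[0,0,0.3],[0,0,0.3]]' --dr '[[0,0,0],[0,0,0],[0,0,0],[0,0,0],[0,0,0],[0,0,0],[0,0,0],[0,0,0]]' --gripper '[45,45,45,45,45,45,45,45]'

```text
clock: 36.15
eef_pos: [475.6, 24.2, 213.7]
eef_rot: [3.14, 0.0, 1.57]
wrist_force: [0.2, 0.0, -1.0]
finger_gap: 55.4
finger_force: 40.0
```

Emit:
carry_out --slide '[[0.15,0.03,0],[0.3,0.06,0],[0.45,0.09,0],[0.6,0.107,0],[0.714,0.107,0],[0.714,0.107,0],[0.714,0.107,0],[0.714,0.107,0],[0.714,0.107,0]]' --dr '[[0,0,0],[0,0,0],[0,0,0],[0,0,0],[0,0,0],[0,0,0],[0,0,0],[0,0,0],[0,0,0]]' --gripper '[45,45,45,45,45,45,45,45,45]'

```text
clock: 36.9
eef_pos: [653.2, 50.9, 213.0]
eef_rot: [-3.14, 0.0, 1.57]
wrist_force: [-0.2, -0.5, -1.7]
finger_gap: 55.6
finger_force: 40.0
```

Emit:
carry_out --slide '[[0,0,-0.08],[0,0,-0.16],[0,0,-0.24],[0,0,-0.28],[0,0,-0.296],[0,0,-0.3],[0,0,-0.3],[0,0,-0.3]]' --dr '[[0,0,0],[0,0,0],[0,0,0],[0,0,0],[0,0,0],[0,0,0],[0,0,0],[0,0,0]]' --gripper '[45,45,45,45,45,45,45,45]'

```text
clock: 37.57
eef_pos: [654.4, 51.0, 139.9]
eef_rot: [3.14, -0.0, 1.57]
wrist_force: [0.1, -0.3, -1.1]
finger_gap: 55.7
finger_force: 40.0
```

Emit:
carry_out --slide '[[0,0,-0.006],[0,0,-0.01],[0,0,-0.01],[0,0,-0.01]]' --dr '[[0,0,0],[0,0,0],[0,0,0],[0,0,0]]' --gripper '[45,45,45,45]'

```text
clock: 37.9
eef_pos: [654.4, 51.0, 137.6]
eef_rot: [3.14, -0.0, 1.57]
wrist_force: [-3.4, -0.3, 7.1]
finger_gap: 55.4
finger_force: 40.0
```

Emit:
carry_out --slide '[[0,0,0],[0,0,0],[0,0,0],[0,0,0.1],[0,0,0.2],[0,0,0.3],[0,0,0.4],[0,0,0.4]]' --dr '[[0,0,0],[0,0,0],[0,0,0],[0,0,0],[0,0,0],[0,0,0],[0,0,0],[0,0,0]]' --gripper '[75,75,75,75,75,75,75,75]'

```text
clock: 38.57
eef_pos: [655.2, 51.0, 241.6]
eef_rot: [3.134, -0.0, 1.57]
wrist_force: [1.3, 0.2, 0.2]
finger_gap: 70.2
finger_force: 0.0
```

```bash
python3 - <<'E'
from h import *
chk([(452,-68),(458.5,-160.5)],"pics/side6.png")
E
```

```text
(452, -68) shift px 1 0 score 0.986
(458.5, -160.5) shift px 0 0 score 0.991
38.6167 [654.7  51.  238.8] 70.3
```

Emit:
carry_out --slide '[[-0.13,-0.08,0],[-0.26,-0.16,0],[-0.39,-0.24,0],[-0.52,-0.31,0],[-0.65,-0.39,0],[-0.75,-0.45,0],[-0.809,-0.476,0],[-0.809,-0.476,0],[-0.809,-0.476,0],[-0.809,-0.476,0]]' --dr '[[0,0,0],[0,0,0],[0,0,0],[0,0,0],[0,0,0],[0,0,0],[0,0,0],[0,0,0],[0,0,0],[0,0,0]]' --gripper '[85,85,85,85,85,85,85,85,85,85]'

```text
clock: 39.45
eef_pos: [452.3, -67.8, 235.7]
eef_rot: [-3.141, -0.0, 1.571]
wrist_force: [0.7, -1.3, -0.3]
finger_gap: 79.9
finger_force: 0.0
```

Emit:
carry_out --slide '[[0,0,-0.1],[0,0,-0.2],[0,0,-0.3],[0,0,-0.37],[0,0,-0.392],[0,0,-0.392],[0,0,-0.392],[0,0,-0.392],[0,0,-0.392],[0,0,-0.392]]' --dr '[[0,0,0],[0,0,0],[0,0,0],[0,0,0],[0,0,0],[0,0,0],[0,0,0],[0,0,0],[0,0,0],[0,0,0]]' --gripper '[85,85,85,85,85,85,45,45,45,45]'

```text
clock: 40.28
eef_pos: [452.2, -68.1, 138.9]
eef_rot: [3.14, 0.0, 1.57]
wrist_force: [0.7, -0.4, 1.2]
finger_gap: 57.1
finger_force: 1.0
```

Emit:
carry_out --slide '[[0,0,0],[0,0,0],[0,0,0.08],[0,0,0.16],[0,0,0.24],[0,0,0.3],[0,0,0.3],[0,0,0.3]]' --dr '[[0,0,0],[0,0,0],[0,0,0],[0,0,0],[0,0,0],[0,0,0],[0,0,0],[0,0,0]]' --gripper '[45,45,45,45,45,45,45,45]'

```text
clock: 40.95
eef_pos: [451.8, -68.1, 213.1]
eef_rot: [3.14, 0.0, 1.57]
wrist_force: [-1.2, -0.7, -1.7]
finger_gap: 55.4
finger_force: 40.0
```

Emit:
carry_out --slide '[[0.14,0.03,0],[0.28,0.06,0],[0.42,0.1,0],[0.56,0.14,0],[0.7,0.18,0],[0.816,0.196,0],[0.816,0.196,0],[0.816,0.196,0],[0.816,0.196,0]]' --dr '[[0,0,0],[0,0,0],[0,0,0],[0,0,0],[0,0,0],[0,0,0],[0,0,0],[0,0,0],[0,0,0]]' --gripper '[45,45,45,45,45,45,45,45,45]'

```text
clock: 41.7
eef_pos: [655.0, -19.1, 211.3]
eef_rot: [-3.139, -0.0, 1.57]
wrist_force: [0.5, -0.4, -1.7]
finger_gap: 55.5
finger_force: 40.0
```

Emit:
carry_out --slide '[[0,0,-0.08],[0,0,-0.16],[0,0,-0.24],[0,0,-0.28],[0,0,-0.296],[0,0,-0.304],[0,0,-0.308],[0,0,-0.308],[0,0,-0.308]]' --dr '[[0,0,0],[0,0,0],[0,0,0],[0,0,0],[0,0,0],[0,0,0],[0,0,0],[0,0,0],[0,0,0]]' --gripper '[45,45,45,45,45,45,45,45,45]'

```text
clock: 42.45
eef_pos: [656.1, -19.1, 137.1]
eef_rot: [3.14, 0.0, 1.57]
wrist_force: [0.7, -0.4, -0.2]
finger_gap: 55.5
finger_force: 40.0
```

Emit:
carry_out --slide '[[0,0,-0.002],[0,0,-0.002],[0,0,-0.002],[0,0,0.1],[0,0,0.2],[0,0,0.3],[0,0,0.4],[0,0,0.4]]' --dr '[[0,0,0],[0,0,0],[0,0,0],[0,0,0],[0,0,0],[0,0,0],[0,0,0],[0,0,0]]' --gripper '[75,75,75,75,75,75,75,75]'

```text
clock: 43.12
eef_pos: [657.0, -19.1, 241.9]
eef_rot: [3.134, 0.001, 1.57]
wrist_force: [0.4, -0.9, 1.0]
finger_gap: 70.6
finger_force: 0.0
```

```bash
python3 - <<'E'
from h import *
chk([(458.5,-160.5)],"pics/side7.png")
E
```

```text
(458.5, -160.5) shift px 0 0 score 0.991
43.1667 [656.5 -19.1 239.1] 70.6
```

Emit:
carry_out --slide '[[-0.12,-0.09,0],[-0.24,-0.18,0],[-0.36,-0.26,0],[-0.48,-0.35,0],[-0.6,-0.44,0],[-0.7,-0.5,0],[-0.79,-0.566,0],[-0.79,-0.566,0],[-0.79,-0.566,0],[-0.79,-0.566,0]]' --dr '[[0,0,0],[0,0,0],[0,0,0],[0,0,0],[0,0,0],[0,0,0],[0,0,0],[0,0,0],[0,0,0],[0,0,0]]' --gripper '[85,85,85,85,85,85,85,85,85,85]'

```text
clock: 44.0
eef_pos: [458.6, -160.3, 235.7]
eef_rot: [-3.141, -0.0, 1.57]
wrist_force: [0.4, 1.1, -0.8]
finger_gap: 79.9
finger_force: 0.0
```

Emit:
carry_out --slide '[[0,0,-0.1],[0,0,-0.2],[0,0,-0.3],[0,0,-0.37],[0,0,-0.39],[0,0,-0.39],[0,0,-0.39],[0,0,-0.39],[0,0,-0.39],[0,0,-0.39]]' --dr '[[0,0,0],[0,0,0],[0,0,0],[0,0,0],[0,0,0],[0,0,0],[0,0,0],[0,0,0],[0,0,0],[0,0,0]]' --gripper '[85,85,85,85,85,85,45,45,45,45]'

```text
clock: 44.83
eef_pos: [458.7, -160.6, 139.4]
eef_rot: [3.14, 0.001, 1.571]
wrist_force: [-0.1, 0.3, -0.9]
finger_gap: 56.3
finger_force: 0.0
```

Emit:
carry_out --slide '[[0,0,0],[0,0,0],[0,0,0.08],[0,0,0.16],[0,0,0.24],[0,0,0.3],[0,0,0.3],[0,0,0.3]]' --dr '[[0,0,0],[0,0,0],[0,0,0],[0,0,0],[0,0,0],[0,0,0],[0,0,0],[0,0,0]]' --gripper '[45,45,45,45,45,45,45,45]'

```text
clock: 45.5
eef_pos: [458.3, -160.6, 213.6]
eef_rot: [3.141, 0.0, 1.57]
wrist_force: [0.6, -0.2, -1.7]
finger_gap: 55.1
finger_force: 40.0
```

Emit:
carry_out --slide '[[0.14,0.05,0],[0.28,0.1,0],[0.42,0.15,0],[0.56,0.2,0],[0.7,0.25,0],[0.798,0.286,0],[0.798,0.286,0],[0.798,0.286,0],[0.798,0.286,0]]' --dr '[[0,0,0],[0,0,0],[0,0,0],[0,0,0],[0,0,0],[0,0,0],[0,0,0],[0,0,0],[0,0,0]]' --gripper '[45,45,45,45,45,45,45,45,45]'

```text
clock: 46.25
eef_pos: [657.1, -89.2, 211.9]
eef_rot: [-3.139, -0.0, 1.57]
wrist_force: [-0.1, -0.3, -0.9]
finger_gap: 55.3
finger_force: 40.0
```

Emit:
carry_out --slide '[[0,0,-0.08],[0,0,-0.16],[0,0,-0.24],[0,0,-0.28],[0,0,-0.296],[0,0,-0.304],[0,0,-0.308],[0,0,-0.31],[0,0,-0.31]]' --dr '[[0,0,0],[0,0,0],[0,0,0],[0,0,0],[0,0,0],[0,0,0],[0,0,0],[0,0,0],[0,0,0]]' --gripper '[45,45,45,45,45,45,45,45,45]'

```text
clock: 47.0
eef_pos: [658.1, -89.2, 137.4]
eef_rot: [3.14, 0.001, 1.57]
wrist_force: [-2.9, -1.1, 5.4]
finger_gap: 55.1
finger_force: 40.0
```

Emit:
carry_out --slide '[[0,0,0],[0,0,0],[0,0,0],[0,0,0.1],[0,0,0.2],[0,0,0.35],[0,0,0.5],[0,0,0.65],[0,0,0.8],[0,0,0.95]]' --dr '[[0,0,0],[0,0,0],[0,0,0],[0,0,0],[0,0,0],[0,0,0],[0,0,0],[0,0,0],[0,0,0],[0,0,0]]' --gripper '[75,75,75,75,75,75,75,75,75,75]'

```text
clock: 47.83
eef_pos: [657.5, -88.9, 375.6]
eef_rot: [3.141, -0.0, 1.571]
wrist_force: [0.7, -0.5, -0.4]
finger_gap: 70.6
finger_force: 0.0
```

```bash
python3 - <<'E'
from h import *
im=camera("side")[:,:,::-1].copy();im2=camera("top")[:,:,::-1].copy()
cv2.imwrite("pics/side8.png",im);cv2.imwrite("pics/top8.png",im2)
crop(im,290,180,460,320,4,"pics/a.png");crop(im2,300,130,480,260,4,"pics/b.png")
c=np.hstack([np.pad(cv2.imread("pics/a.png"),((0,0),(0,0),(0,0)))[:520],cv2.imread("pics/b.png")]);c=cv2.resize(c,(800,300),interpolation=cv2.INTER_AREA);cv2.imwrite("pics/c8.png",c)
s=read_state();print(s['eef_pos'],s['eef_rot'],s['joints'])
E
```

```text
[658.19487688 -88.99850965 380.8294929 ] [3.13104552e+00 1.90757873e-03 1.57051849e+00] [-1.89563037e-01  5.26632416e-01  1.02801495e+00  1.11079066e-04
  1.57622762e+00 -1.89294065e-01]
```

View pics/c8.png

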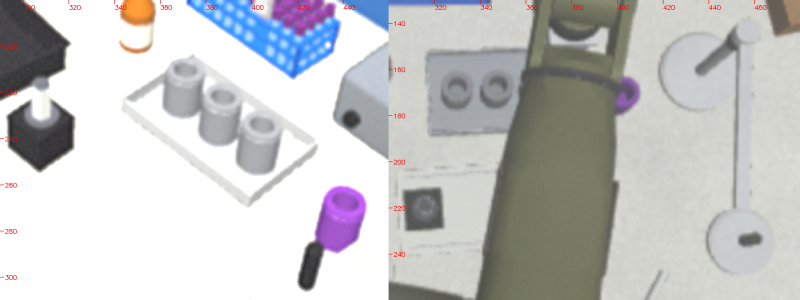

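Three adapters stand upright in the tray and the gauge is in its stand. The lamp handle is at about (458,233) px. Next I'll swing the lamp back.

```bash
python3 - <<'E'
from h import *
im=cv2.imread("pics/top8.png");g=cv2.cvtColor(im,6)[222:246,444:474]
m=(g<90).astype(np.uint8);n,l,st,c=cv2.connectedComponentsWithStats(m)
for i in range(1,n):
    if st[i,4]>5:
        u,v=c[i]+[444,222];print(st[i],u,v,w("top",u,v,294))
E
```

```text
[ 9  9 10  6 49] 457.6326530612245 233.42857142857142 [ 374.79194371 -367.30306445  294.        ]
```

Emit:
carry_out --slide '[[0,0,0.15],[-0.08,-0.08,0.22],[-0.16,-0.16,0.22],[-0.26,-0.26,0.22],[-0.36,-0.36,0.22],[-0.46,-0.46,0.22],[-0.56,-0.56,0.22],[-0.66,-0.66,0.22],[-0.76,-0.76,0.22],[-0.86,-0.86,0.22]]' --dr '[[0,0,0.019],[0,0,0.038],[0,0,0.057],[0,0,0.076],[0,0,0.095],[0,0,0.114],[0,0,0.133],[0,0,0.152],[0,0,0.171],[0,0,0.189]]' --gripper '[64,64,64,64,64,64,64,64,64,64]'

```text
clock: 48.77
eef_pos: [441.5, -304.9, 428.2]
eef_rot: [3.142, 0.0, 2.764]
wrist_force: [0.1, 0.5, 0.1]
finger_gap: 60.3
finger_force: 0.0
```

```bash
python3 - <<'E'
from h import *
s=read_state();print(s['eef_pos'],s['eef_rot'])
E
```

```text
[ 441.45161531 -304.90480933  428.23109906] [3.14157643e+00 1.09145490e-04 2.76416601e+00]
```

Emit:
carry_out --slide '[[-0.1,-0.1,0.03],[-0.2,-0.2,0.03],[-0.272,-0.248,0.03],[-0.272,-0.248,0.03],[-0.272,-0.248,0.03]]' --dr '[[0,0,0],[0,0,0],[0,0,0],[0,0,0],[0,0,0]]' --gripper '[64,64,64,64,64]'

```text
clock: 49.18
eef_pos: [374.3, -366.5, 435.8]
eef_rot: [3.141, 0.0, 2.756]
wrist_force: [0.3, 0.5, -0.3]
finger_gap: 60.3
finger_force: 0.0
```

Emit:
carry_out --slide '[[0,0,-0.1],[0,0,-0.2],[0,0,-0.244],[0,0,-0.244],[0,0,-0.244],[0,0,-0.244]]' --dr '[[0,0,0],[0,0,0],[0,0,0],[0,0,0],[0,0,0],[0,0,0]]' --gripper '[64,64,64,40,40,40]'

```text
clock: 49.68
eef_pos: [375.3, -366.0, 376.5]
eef_rot: [-3.141, 0.002, 2.759]
wrist_force: [-0.6, -1.0, 0.8]
finger_gap: 43.4
finger_force: 0.0
```

```bash
python3 - <<'E'
import numpy as np
P=np.array([692.5,-392.7])
f=lambda t:P+320*np.array([-np.cos(t),np.sin(t)])
for t in np.linspace(.082,.92,11):print(t.round(3),f(t).round(),((f(t)-f(.082))/250).round(3).tolist())
E
```

```text
0.082 [ 374. -366.] [0.0, 0.0]
0.166 [ 377. -340.] [0.013, 0.106]
0.25 [ 382. -314.] [0.035, 0.211]
0.333 [ 390. -288.] [0.066, 0.314]
0.417 [ 400. -263.] [0.105, 0.414]
0.501 [ 412. -239.] [0.153, 0.51]
0.585 [ 426. -216.] [0.208, 0.602]
0.669 [ 441. -194.] [0.271, 0.689]
0.752 [ 459. -174.] [0.341, 0.77]
0.836 [ 478. -155.] [0.418, 0.845]
0.92 [ 499. -138.] [0.5, 0.914]
```

Emit:
carry_out --slide '[[0.013,0.106,0],[0.035,0.211,0],[0.066,0.314,0],[0.105,0.414,0],[0.153,0.51,0],[0.208,0.602,0],[0.271,0.689,0],[0.341,0.77,0],[0.418,0.845,0],[0.46,0.88,0]]' --dr '[[0,0,0],[0,0,0],[0,0,0],[0,0,0],[0,0,0],[0,0,0],[0,0,0],[0,0,0],[0,0,0],[0,0,0]]' --gripper '[40,40,40,40,40,40,40,40,40,40]'

```text
clock: 50.52
eef_pos: [491.3, -144.1, 376.4]
eef_rot: [3.141, 0.002, 2.76]
wrist_force: [-0.6, -0.3, -0.7]
finger_gap: 37.7
finger_force: 0.0
```

Emit:
carry_out --slide '[[0.02,0.02,0],[0.04,0.034,0],[0.04,0.034,0],[0.04,0.034,0],[0.04,0.034,0],[0.04,0.034,0.12],[0.04,0.034,0.25],[0.04,0.034,0.35]]' --dr '[[0,0,0],[0,0,0],[0,0,0],[0,0,0],[0,0,0],[0,0,0],[0,0,0],[0,0,0]]' --gripper '[40,40,40,64,64,64,64,64]'

```text
clock: 51.18
eef_pos: [499.2, -138.1, 465.0]
eef_rot: [-3.142, 0.001, 2.757]
wrist_force: [-0.5, 0.3, 0.6]
finger_gap: 60.2
finger_force: 0.0
```

Emit:
carry_out --slide '[[-0.1,0.12,0.05],[-0.2,0.24,0.05],[-0.3,0.36,0.05],[-0.4,0.5,0.05],[-0.5,0.64,0.05],[-0.6,0.8,0.05],[-0.6,0.95,0.05],[-0.6,1,0.05],[-0.6,1,0.05],[-0.6,1,0.05]]' --dr '[[0,0,0],[0,0,0],[0,0,0],[0,0,0],[0,0,0],[0,0,0],[0,0,0],[0,0,0],[0,0,0],[0,0,0]]' --gripper '[64,64,64,64,64,64,64,64,64,64]'

```text
clock: 52.02
eef_pos: [349.6, 112.5, 475.1]
eef_rot: [-3.142, 0.0, 2.759]
wrist_force: [1.1, 0.0, 0.6]
finger_gap: 60.3
finger_force: 0.0
```

```bash
python3 - <<'E'
from h import *
im2=camera("top")[:,:,::-1].copy();im=camera("side")[:,:,::-1].copy()
crop(im2,160,120,480,290,2,"pics/c9.png");crop(im,200,130,480,330,2,"pics/b.png")
a=cv2.imread("pics/c9.png")[:,:640];b=cv2.imread("pics/b.png")[::1][:400,:560]
c=np.zeros((600,800,3),np.uint8);c[:300,:560]=cv2.resize(a,(560,300));c[300:600,:420]=cv2.resize(b,(420,300));cv2.imwrite("pics/c9.png",c)
crop(im2,300,130,480,260,4,"pics/b.png")
print(read_state()['eef_pos'])
E
```

```text
[349.92814108 111.57405987 475.04471737]
```

View pics/c9.png

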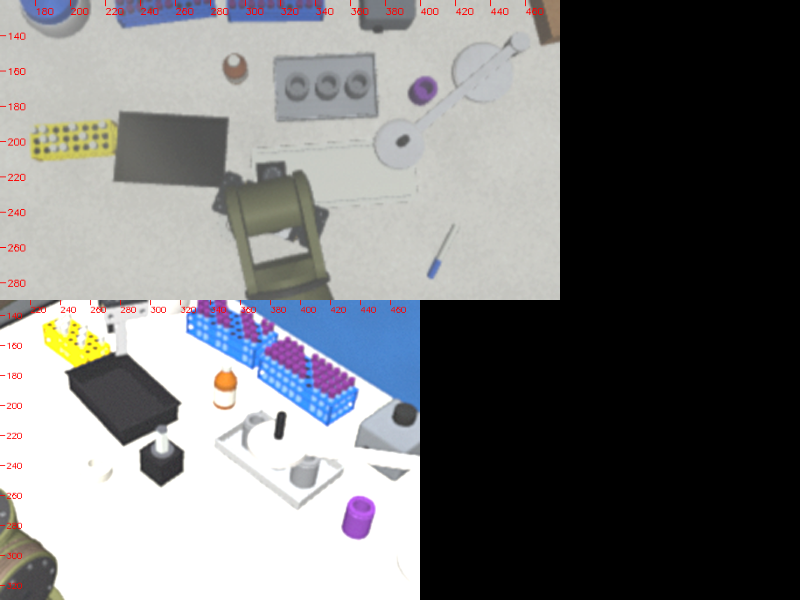

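Everything is in place: three adapters upright in the tray, the gauge in its stand, and the lamp head over the board with its handle at about (389.7,200).

```bash
python3 -c "
from cell import *
print(sign_off())"
```

```text
the job is handed in; nothing more can be done
None
```

I handed the job in at about 52 s, but `sign_off()` gave no verdict: all three adapters took the gauge to its collar and stand upright in the tray, nothing went in the bin, the gauge is back in its stand, and the lamp is over the board.

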